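# Turn the recipe card

### The arm

A 6-joint arm with a two-finger parallel gripper is mounted at the origin on the work surface. World frame = base frame: x ahead of the robot, y to its left, z up, the work surface at z = 0. Lengths are in m, angles in rad, forces in N, time in s.
With the tool pointing down it reaches from about 0.375 to 0.9 m from the base axis. Payload 3.1 kg.
Tool frame: the origin (TCP) lies at the very end of the fingers, on their centre line; the grasp point (between the pads) lies 19 mm behind it; x points along the fingers, y is the direction in which the jaws open and shut, and the axes are right-handed (so a half turn about x gives the same grasp; the last joint's range is limited). The gripper opens to 87 mm and grips with 3 to 60 N. Pads are 19 mm wide; open, the fingers measure 117 mm over their backs; the gripper's body (75 mm by 190 mm) begins 51 mm behind the grasp point.
Start: joints at [-1.337, 0.527, 1.433, -0, 1.181, -0.178], TCP at [0.25, -0.573, 0.223] pointing down, gripper open.
Joint ranges: [-3.08, 3.08], [-0.75, 2.2], [0.22, 2.44], [-1.43, 4.57], [0, 2.65], [-2.85, 2.85]. Speed limits (rad/s): [2.79, 2.79, 3.14, 3.14, 3.14, 3.14].

### API

Orientations are given as a rotation vector (axis times angle).
In Python, from bench import sensors, imaging, robot, silhouettes gives the robot as it stands.
- The arm moves only by the tool step_arm, never from a script. Its argument "targets" is a list that holds one entry, the list of rows, each a list of 5 numbers: the shift along the tool's x, y, z in cm, then the turn about the tool's x in degrees, then the closure in counts, from 0 (fully open) to 255 (shut). A call has 1 to 5 rows; each row is the pose to reach, as a shift and turn from the pose commanded when the call began, along the tool's axes at that moment; what a row does not reach only later rows make up. A row lasts 1/8 s, in which the tool goes at most 62.5 mm and 10.7 degrees, less where a joint would pass 70% of its speed; a pose out of reach is approached as far as the arm can. A call with a gripper value outside its range is refused whole. The fingers move at their own pace and stop on an object; "force" is the grip in N (left out, the last holds). Time passes only in rows, so rows that repeat a pose let the fingers close. It gives the time, the measured TCP pose, the force and the opening at its end, in the units of the state.
- sensors.get_state(): the state, without advancing time (a new reading comes with each control period).
- imaging.read_camera(name): name is "scene" or "side" or "wrist"; returns a dict with "pixels" (400x640x3 uint8, blue, green, red), "fx", "fy", "cx", "cy" (pixels), "world_to_cam" (4x4, takes a point from world to camera coordinates). Camera axes: x right, y down, z forward; pixel columns grow to the right and rows downward; lengths in m; the calibration is good to about 2 mm. A picture is of the moment at which its call begins. There is no depth.
- robot.job_done(): hands the job in, once; it reports no verdict.
Trained networks look in the newest picture that a camera, given by its name, has taken for a name from the list of things; names that differ only in an ending like _2 or _b are one class to them, and where a whole thing is asked for, a point or a joint stands for the part that bears it (a point fixed in the world has none). Each returns a list of dicts, best first, with "p" (0 to 1); they miss things now and then, are a little off and sometimes report something else, mostly with a low value. They report only what shows in the picture. A call takes as long as a camera call.
- silhouettes(thing, camera): "pixels" (400x640 bool, what is visible of it) and "bbox" ([left, top, width, height] in pixels, round what is visible of it).
The state is a dict: "clock": time; "q": joint angles; "qvel": joint speeds; "tau": joint torques, N m; "position": TCP position; "orientation": TCP orientation; "contact_force": force on the tool from outside, world axes, zero at the start; "wrist_torque": the same for the moment, N m; "width": finger opening in m.
Only numpy, scipy, OpenCV 4.12 (cv2) and the standard library are available. Lean on these libraries where they do the work, as an engineer would, in place of code of your own. Each camera call takes 0.05 s, during which the arm holds its last target.

### The job

On the bakery bench a low steel stand holds three stiff recipe cards that pivot on a spine rod; turn the top card, and only that one, over the spine so that it comes to lie flat on the empty left-hand half of the stand and the next recipe shows. Do it with the fingertips, pushing the card up from under its tab, over and down, gently: do not pinch the card, do not lift or drag the stand, and leave the other cards lying and everything around them undisturbed.

Things in the scene. Friction and masses are not known exactly. Their poses are not given: they have to be found in the camera images.
- stand: Loose stainless stand, about 2 kg, on rubber feet. Flat bed plate 200 mm along the spine by 290 mm across, 3 mm thick, top 75 mm above the bench, on two end walls 230 mm wide at x = +-98 mm; open underneath along both long edges. Origin on the bench under the centre of the spine; x along the spine (away from the robot at yaw 0), y towards the empty left half, z up. Cards lie on the -y half.
- spine (a point): Centre of the spine rod, 86 mm above the bench: a 6 mm steel rod along the stand's x between two lugs 20 mm high at x = +-98 mm. All three cards pivot about it. Axes as the stand's.
- tab (a point): Top card: middle of its tab's outer end, mid-thickness (4 mm). Axes fixed to the card: x along the spine, -y outwards from the rod, z out of the face that is up when the angle is 0. The tab is 50 mm wide along x, sticks out from 152 to 187 mm from the rod, past the bed's edge (145 mm), with only free air and bench below; centred at x = +60 mm of the stand. At angle 0 its underside is 90 mm above the bench.
- face (a point): Top card: centre of the card without its tab, mid-thickness, axes as tab. White rigid sheet, 130 g, 4 mm thick, 184 mm along the spine, from 12 to 152 mm from the rod. Its mid-plane is 6 mm off the rod's axis: above it at angle 0, and below it once turned over, when its upper face is 82 mm above the bench.
- tab_mid (a point): Middle card (same size, mid-plane level with the rod's axis, under the top card): middle of its tab's outer end; the tab, of the same size, is at the middle of the card, x = 0 of the stand. The three tabs do not overlap: 10 mm between neighbours.
- tab_low (a point): Bottom card (same size, mid-plane 6 mm below the rod's axis): middle of its tab's outer end; the tab is at x = -60 mm of the stand, the end nearest to the robot.
- card_top (a joint): Angle of the top card about the rod, rad: 0 = lying on the right-hand pile (-y), 1.57 = upright, 3.14 = lying flat on the left half (+y), where it meets a firm stop (come down on it slowly). Starts between 0 and 0.3. The pivot is stiff: the card stays at any angle where it is left and does not fall by itself; about 2 N at the tab moves it.
- card_mid (a joint): Angle of the middle card, same meaning and equally stiff; starts at 0 and is to stay there.
- card_low (a joint): Angle of the bottom card, same meaning and equally stiff; starts at 0 and is to stay there.
- scraper: Bystander: bench scraper lying flat, steel blade 105 x 130 x 3 mm with a 20 mm wooden grip along one edge (22 mm high), near the robot side of the stand. Origin under the blade's centre.
- cutter: Bystander: round steel pastry cutter, 72 mm across, 45 mm high, right of the stand. Origin at its underside's centre.
- bowl: Bystander: small steel bowl, 116 mm across, 48 mm high, left of the stand. Origin at its underside's centre.
- timer: Bystander: white kitchen timer standing upright, 22 x 72 x 66 mm high, beyond the stand. Origin at its underside's centre.
- dredger: Bystander: aluminium flour dredger with a side handle, 70 mm across, 107 mm high, beyond the stand. Origin at its underside's centre.
- brush: Bystander: pastry brush lying on the bench. Origin under its middle.
- jar: Bystander: glass jar with a white cap, 72 mm across, 100 mm high, on the robot side, to the left. Origin at its underside's centre.

How it is judged:
By the outcome, as a careful person would: the job done as asked, in the order asked, and still so for the second after the job is handed in, with the robot touching nothing.
It also fails if it takes over 45 s, if anything falls off the work surface, if the arm or the gripper's body presses on something with over 40 N, if the wrist force passes 120 N, or if a joint passes its speed limit or range.

## Working session

There is one attempt and no reset: what is moved stays moved. The work goes in short steps, Python scripts to look and compute and a tool call to move; the robot and the scene stay as the last step left them, time stands still between calls to the robot, and variables do not carry over. Pictures are saved under pics/ and viewed, and the job is handed in when it is done.

Besides the shell and the picture viewer there is one more tool, called after "Emit:" in YAML: its name, and indented under it one key for each argument. step_arm: Moves the arm, as the interface text tells. Its arguments: {"type":"object","properties":{"targets":{"type":"array","items":{"type":"array","items":{"type":"array","items":{"type":"number"}}}},"force":{"type":"number"}},"required":["targets"]}

```bash
ls; mkdir -p pics; python3 - <<'E'
from bench import sensors, imaging, robot, silhouettes
import cv2
for n in ["scene","side","wrist"]:
    r=imaging.read_camera(n); cv2.imwrite(f"pics/{n}0.png",r["pixels"]); print(n,r["fx"],r["cx"],r["cy"],r["world_to_cam"].round(3).tolist() if hasattr(r["world_to_cam"],'round') else r["world_to_cam"])
print(sensors.get_state())
E
```

```text
pics
scene 474.491407534447 324.59013956653547 205.76705102778476 [[0.521, 0.853, 0.021, -0.249], [0.579, -0.335, -0.743, -0.268], [-0.627, 0.399, -0.669, 1.872], [0.0, 0.0, 0.0, 1.0]]
side 376.214129807028 318.7589653243502 207.16980921568114 [[-0.904, -0.428, 0.008, 0.476], [-0.306, 0.634, -0.71, 0.225], [0.299, -0.645, -0.704, 0.887], [0.0, 0.0, 0.0, 1.0]]
wrist 333.55830657720657 321.84129900943185 200.20162638504175 [[0.4, -0.917, -0.003, -0.623], [-0.884, -0.386, 0.264, -0.032], [-0.243, -0.103, -0.965, 0.391], [0.0, 0.0, 0.0, 1.0]]
{'clock': 0.15, 'q': array([-1.33746993e+00,  5.28274645e-01,  1.43359126e+00, -1.52534857e-05,
        1.18139702e+00, -1.78499042e-01]), 'qvel': array([ 0.0004281 , -0.00123473, -0.00443537,  0.00015013, -0.0015295 ,
        0.0007056 ]), 'tau': array([ 1.77841196e-05, -4.40433562e+01, -1.76842368e+01,  6.32211543e-02,
        5.52810088e-02, -9.68063773e-05]), 'position': array([ 0.25007027, -0.57218742,  0.22178822]), 'orientation': array([ 1.99521949,  0.41846788, -1.99534155]), 'contact_force': array([-0.43852805, -0.09089063,  0.32501615]), 'wrist_torque': array([-0.02466812,  0.00956612,  0.00587953]), 'width': 0.08699227971360886}
```

View pics/scene0.png

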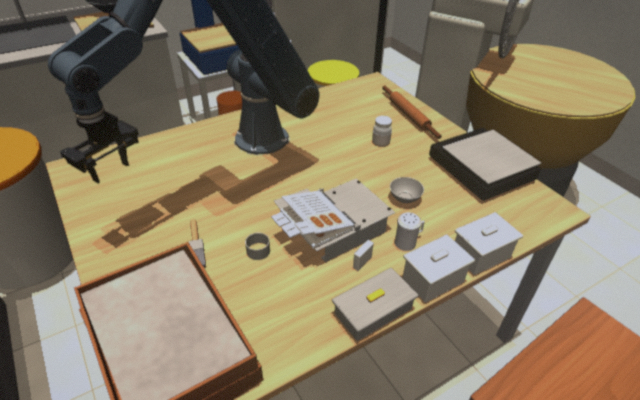

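View pics/side0.png

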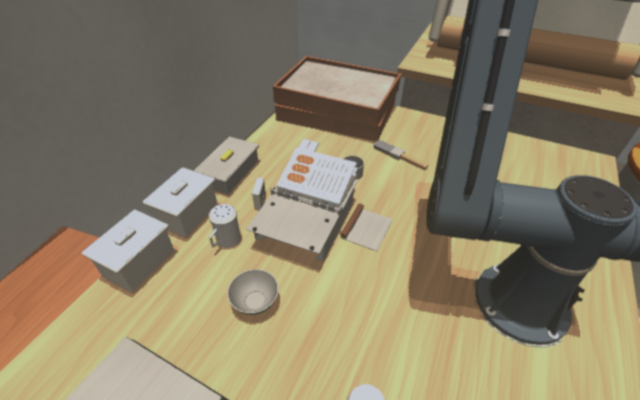

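View pics/wrist0.png

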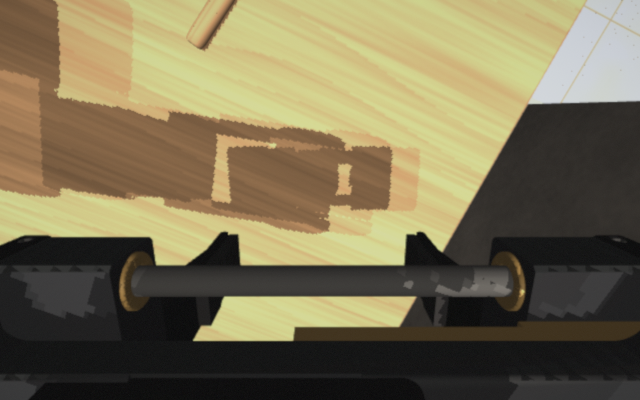

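```bash
cat > h.py <<'E'
import numpy as np, cv2
from scipy.spatial.transform import Rotation as R
from bench import sensors, imaging, robot, silhouettes
def proj(r,P):
    P=np.atleast_2d(P); w=np.array(r["world_to_cam"]); c=P@w[:3,:3].T+w[:3,3]
    return np.c_[c[:,0]/c[:,2]*r["fx"]+r["cx"], c[:,1]/c[:,2]*r["fy"]+r["cy"]]
def onplane(r,uv,z):
    uv=np.atleast_2d(uv); w=np.array(r["world_to_cam"]); d=np.c_[(uv[:,0]-r["cx"])/r["fx"],(uv[:,1]-r["cy"])/r["fy"],np.ones(len(uv))]@w[:3,:3]
    o=-w[:3,:3].T@w[:3,3]; return o+d*((z-o[2])/d[:,2])[:,None]
E
python3 - <<'E'
from h import *
s=sensors.get_state(); print(R.from_rotvec(s["orientation"]).as_matrix().round(3))
for n in ["scene","side"]:
    r=imaging.read_camera(n); im=r["pixels"].copy()
    for t,c in [("stand",(0,0,255)),("face",(0,255,0)),("card_mid",(255,0,0)),("scraper",(255,255,0)),("cutter",(255,0,255)),("bowl",(0,255,255)),("timer",(0,128,255)),("dredger",(128,0,255)),("jar",(255,128,0))]:
        L=silhouettes(t,n)
        print(n,t,[(round(d["p"],2),d["bbox"]) for d in L[:3]])
        if L:
            np.save(f"/tmp/{n}_{t}.npy",L[0]["pixels"])
            cs,_=cv2.findContours(L[0]["pixels"].astype(np.uint8),0,1); cv2.drawContours(im,cs,-1,c,1)
            u=[L[0]["bbox"][0]+L[0]["bbox"][2]/2,L[0]["bbox"][1]+L[0]["bbox"][3]/2]; print(onplane(r,u,0.04).round(3))
    a=im[130:290,230:430] if n=="scene" else im[120:320,180:420]
    cv2.imwrite(f"pics/{n}1.png",cv2.resize(a,None,fx=3.3,fy=3.0 if n=="side" else 3.3,interpolation=2))
    cv2.imwrite(f"/tmp/{n}.png",r["pixels"])
    import pickle; pickle.dump(r,open(f"/tmp/{n}.pkl","wb"))
E
```

```text
[[-0.     0.4   -0.916]
 [ 0.002 -0.916 -0.4  ]
 [-1.    -0.002 -0.   ]]
scene stand [(0.77, [273.1, 178.6, 120.5, 85.1]), (0.68, [281.4, 189.3, 74.3, 43.1]), (0.68, [353.5, 238.9, 17.6, 31.2])]
[[ 0.578 -0.03   0.04 ]]
scene face [(0.79, [279.8, 191.2, 74.6, 43.6]), (0.58, [373.8, 116.5, 18.5, 32.2]), (0.24, [191.4, 218.5, 16.3, 48.1])]
[[ 0.521 -0.055  0.04 ]]
scene card_mid [(0.58, [277.9, 197.8, 75.2, 49.0])]
[[ 0.555 -0.081  0.04 ]]
scene scraper [(0.39, [273.7, 201.5, 78.3, 44.8])]
[[ 0.557 -0.091  0.04 ]]
scene cutter [(0.73, [245.4, 230.0, 18.8, 25.6])]
[[ 0.54  -0.279  0.04 ]]
scene bowl [(0.55, [392.3, 179.5, 29.1, 25.4])]
[[0.584 0.256 0.04 ]]
scene timer [(0.66, [351.2, 241.7, 21.7, 27.6]), (0.27, [374.1, 115.7, 17.5, 28.2])]
[[ 0.741 -0.035  0.04 ]]
scene dredger [(0.67, [392.3, 209.7, 31.8, 39.6]), (0.56, [273.8, 189.4, 33.1, 19.8])]
[[0.724 0.148 0.04 ]]
scene jar [(0.95, [374.3, 114.8, 18.0, 30.1]), (0.61, [282.7, 189.4, 69.7, 40.5])]
[[0.24  0.414 0.04 ]]
side stand [(0.93, [249.0, 142.8, 108.9, 118.2])]
[[ 0.597 -0.045  0.04 ]]
side face [(0.6, [277.2, 137.9, 75.3, 74.1])]
[[ 0.619 -0.166  0.04 ]]
side card_mid [(0.61, [277.8, 139.8, 76.5, 71.3]), (0.6, [284.5, 173.0, 66.5, 34.1]), (0.18, [251.6, 177.8, 11.7, 33.2])]
[[ 0.615 -0.166  0.04 ]]
side scraper [(0.86, [342.7, 203.3, 50.2, 50.7]), (0.73, [283.9, 172.8, 67.5, 34.6])]
[[ 0.397 -0.028  0.04 ]]
side cutter []
side bowl [(0.63, [227.3, 267.6, 50.4, 45.7])]
[[0.569 0.265 0.04 ]]
side timer [(0.61, [250.7, 177.1, 14.5, 31.1])]
[[ 0.733 -0.022  0.04 ]]
side dredger [(0.96, [206.6, 203.9, 35.0, 46.2])]
[[0.742 0.131 0.04 ]]
side jar [(0.88, [347.3, 385.0, 36.4, 14.5])]
[[0.26  0.361 0.04 ]]
```

View pics/scene1.png

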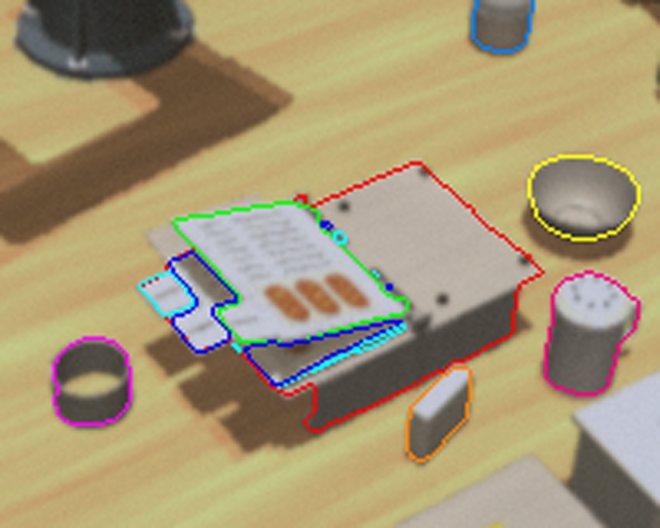

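View pics/side1.png

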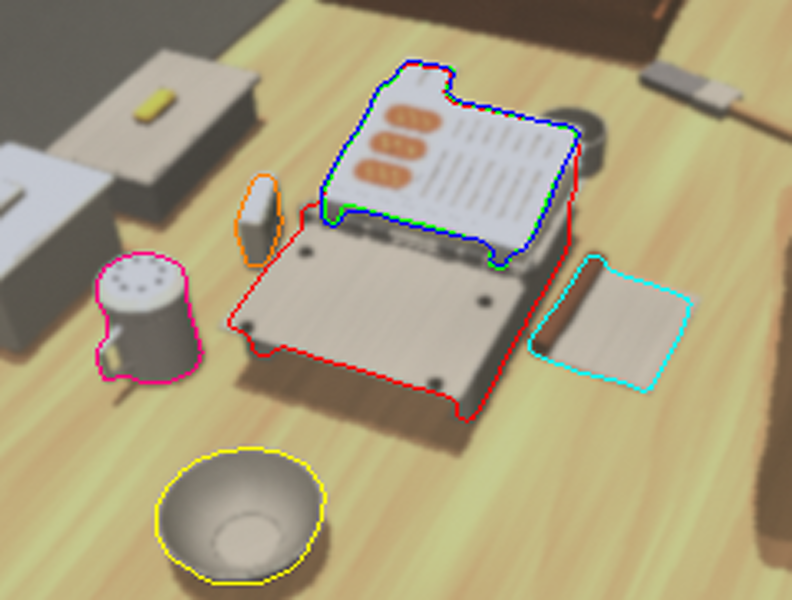

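```bash
python3 - <<'E'
import cv2
a=cv2.imread('/tmp/scene.png')[170:270,260:400]; cv2.imwrite('pics/sc2.png',cv2.resize(a,None,fx=5.5,fy=5.5,interpolation=2))
a=cv2.imread('/tmp/side.png')[130:270,240:400]; cv2.imwrite('pics/si2.png',cv2.resize(a,None,fx=4.2,fy=4.2,interpolation=2))
E
```

```text
(no output)
```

View pics/sc2.png

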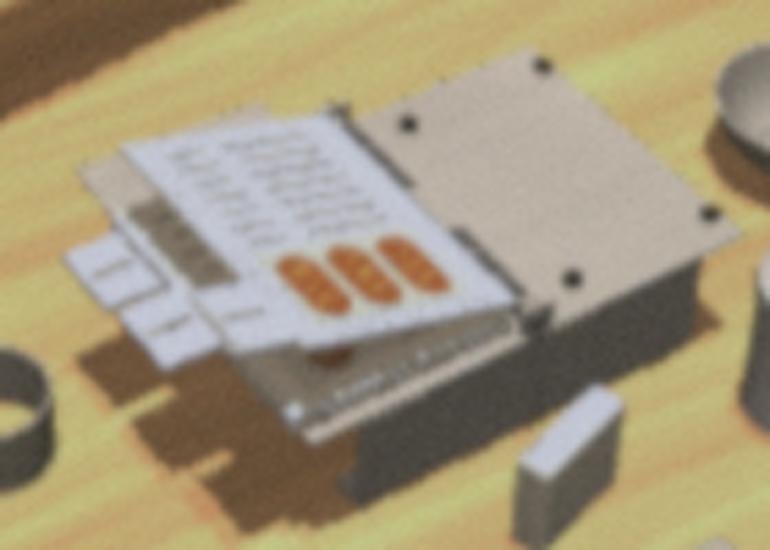

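View pics/si2.png

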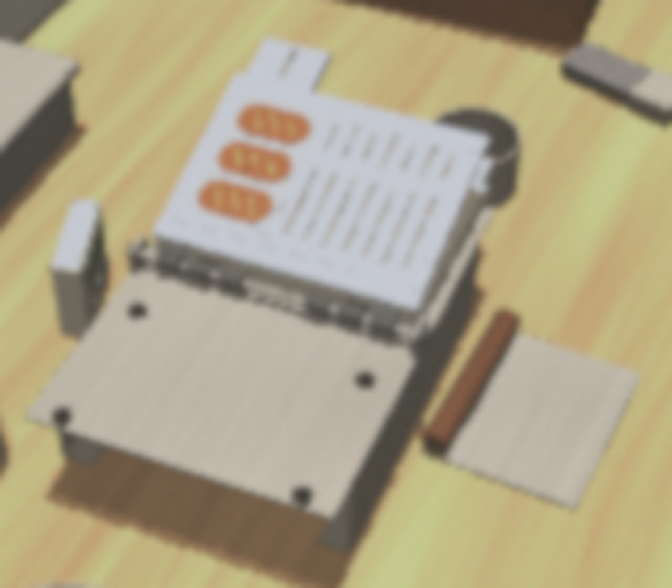

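```bash
cat > fit.py <<'E'
from h import *
import pickle
from scipy.optimize import least_squares
S=pickle.load(open('/tmp/scene.pkl','rb'));D=pickle.load(open('/tmp/side.pkl','rb'))
def st(p,P): # stand->world
    c,s=np.cos(p[2]),np.sin(p[2]); P=np.atleast_2d(P); return np.c_[p[0]+c*P[:,0]-s*P[:,1],p[1]+s*P[:,0]+c*P[:,1],P[:,2]]
def card(a,x,r,h): # x along spine, r outward, h normal
    return [x,-r*np.cos(a)+h*np.sin(a),.086+r*np.sin(a)+h*np.cos(a)]
if __name__=="__main__":
    B=[(S,[394.5,212.7],[.1,.145,.075]),(S,[356.4,178.7],[-.1,.145,.075]),(S,[274.2,200.4],[-.1,-.145,.075]),(S,[316.7,250],[.1,-.145,.0735]),
     (D,[247.1,228.8],[.1,.145,.075]),(D,[319.8,253.3],[-.1,.145,.075])]
    C=[(D,[303.8,139.5],[.085,.187]),(D,[318.6,143.1],[.035,.187]),(D,[297.1,147.9],[.092,.152]),(D,[356.7,162.1],[-.092,.152]),(D,[276.9,186],[.092,.012]),(D,[340,203.3],[-.092,.012]),
     (S,[282.2,197.3],[-.092,.152]),(S,[321.5,190.9],[-.092,.012]),(S,[354.5,225.1],[.092,.012]),(S,[302.2,234.5],[.085,.187]),(S,[295.5,223.1],[.035,.187])]
    def f(p):
        e=[proj(r,st(p,P))[0]-uv for r,uv,P in B]+[proj(r,st(p,card(p[3],P[0],P[1],.008)))[0]-uv for r,uv,P in C]
        return np.ravel(e)
    q=least_squares(f,[.58,-.03,0,.2],loss='soft_l1'); print(q.x, f(q.x).reshape(-1,2).round(1).tolist())
    p=q.x; print('yaw deg',np.degrees(p[2]))
    print('tab lower outer edge',st(p,card(p[3],.06,.187,.004)),'spine',st(p,[0,0,.086]))
    print('down side axis y', -np.sin(p[2]),np.cos(p[2]))
E
python3 fit.py
```

```text
[ 0.57370557 -0.01404842  0.0507716   0.25842906] [[0.2, -1.5], [-0.9, -1.6], [5.8, 8.7], [-0.6, -0.3], [-1.3, -0.2], [-0.4, -0.4], [-0.5, -0.0], [0.4, 0.2], [-0.7, -0.2], [-0.1, 0.9], [-0.8, -0.7], [-0.8, 0.3], [-1.6, -1.0], [-3.2, -1.3], [-1.1, -1.3], [0.6, -0.3], [-2.3, 0.3]]
yaw deg 2.9089982237544287
tab lower outer edge [[ 0.64275144 -0.19053976  0.13765728]] spine [[ 0.57370557 -0.01404842  0.086     ]]
down side axis y -0.05074978696029401 0.9987113993158808
```

Emit:
step_arm:
  targets:
    - [[0, -1.5, -5, -10, 255], [0, -3, -10, -20, 255], [0, -4.5, -15, -30, 255], [0, -6, -20, -40, 255], [0, -7, -25, -50, 255]]
  force: 20

```text
clock: 1.78
position: [0.4524, -0.4072, 0.2227]
orientation: [1.413, 1.063, -1.413]
contact_force: [-0.9, -1.4, 0.2]
width: 0.0449
```

```bash
sed -i 's/(S,\[274.2,200.4\],\[-.1,-.145,.075\]),//' fit.py; python3 fit.py; cat > where.py <<'E'
from fit import *
p=np.load('/tmp/p.npy') if __import__('os').path.exists('/tmp/p.npy') else None
def where(p):
    s=sensors.get_state(); m=R.from_rotvec(s["orientation"]).as_matrix()
    c,sn=np.cos(p[2]),np.sin(p[2]); d=s["position"]-[p[0],p[1],0]
    print('t',s['clock'],'stand-frame tip',np.round([c*d[0]+sn*d[1],-sn*d[0]+c*d[1],d[2]],4),'yaw err deg',np.degrees(np.arctan2(m[1,1],m[0,1])-p[2]).round(2),'F',np.round(s['contact_force'],1),'w',round(s['width'],4),'q',s['q'].round(2))
    return s,m
E
sed -i "s/    print('yaw deg'/    np.save('\/tmp\/p.npy',q.x);print('yaw deg'/;s/p=q.x; print('yaw/p=q.x;np.save('\/tmp\/p.npy',p); print('yaw/" fit.py; python3 fit.py >/dev/null; python3 -c "
from where import *
s,m=where(p)
t=st(p,[.06,-.255,.2])[0]; print('delta tool cm',(m.T@(t-s['position'])*100).round(2))"
```

```text
[ 0.57403344 -0.01389865  0.05127588  0.25868223] [[0.3, -1.4], [-0.9, -1.6], [-0.5, -0.2], [-1.4, -0.2], [-0.5, -0.4], [-0.7, -0.0], [0.2, 0.2], [-0.9, -0.2], [-0.2, 0.9], [-1.0, -0.7], [-0.9, 0.2], [-1.5, -0.9], [-3.1, -1.2], [-1.0, -1.3], [0.8, -0.2], [-2.2, 0.4]]
yaw deg 2.937891243969967
tab lower outer edge [[ 0.64316763 -0.19034209  0.13770279]] spine [[ 0.57403344 -0.01389865  0.086     ]]
down side axis y -0.05125340900639963 0.9986856803144935
t 1.775 stand-frame tip [-0.1417 -0.3865  0.2227] yaw err deg -19.02 F [-0.9 -1.4  0.2] w 0.0449 q [-0.92  0.51  1.48 -0.    1.16 -0.64]
delta tool cm [  2.27  14.78 -19.01]
```

Emit:
step_arm:
  targets:
    - [[0, 3.5, -4.5, -5, 255], [0, 7, -9, -10, 255], [0, 11, -14, -15, 255], [0, 14.5, -18.5, -19, 255], [0, 14.5, -18.5, -19, 255]]

```text
clock: 2.4
position: [0.6458, -0.2684, 0.2222]
orientation: [1.172, 1.232, -1.17]
contact_force: [-0.5, 0.2, 0.1]
width: 0.0016
```

```bash
python3 -c "
from where import *
s,m=where(p)
t=st(p,[.06,-.23,.09])[0]; print('delta tool cm',(m.T@(t-s['position'])*100).round(2))
for n in ['scene','side','wrist']: cv2.imwrite('pics/%s3.png'%n,imaging.read_camera(n)['pixels'])"
```

```text
t 2.4 stand-frame tip [ 0.0586 -0.2579  0.2222] yaw err deg -0.0 F [-0.5  0.2  0.1] w 0.0016 q [-0.55  0.63  1.23  0.    1.28 -0.61]
delta tool cm [13.22  0.12 -2.79]
```

View pics/side3.png

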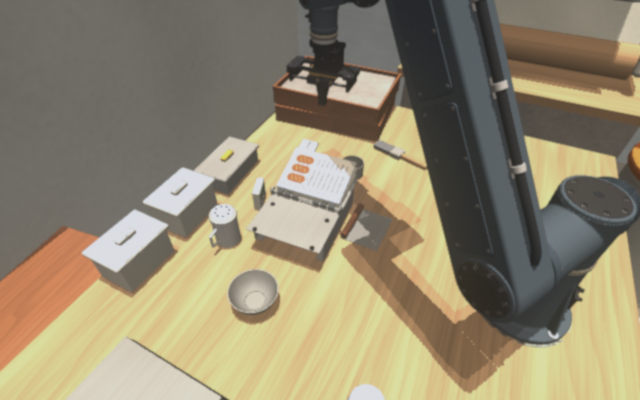

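View pics/wrist3.png

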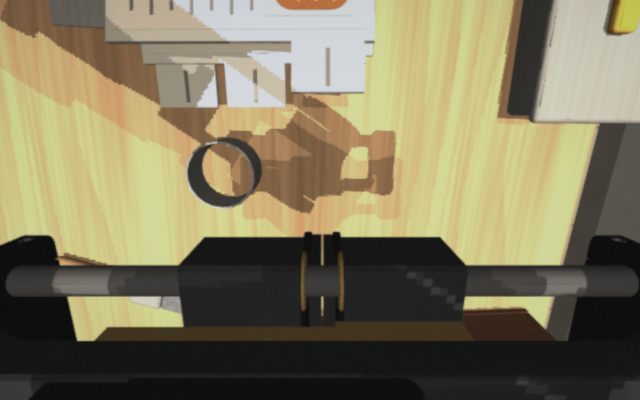

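View pics/scene3.png

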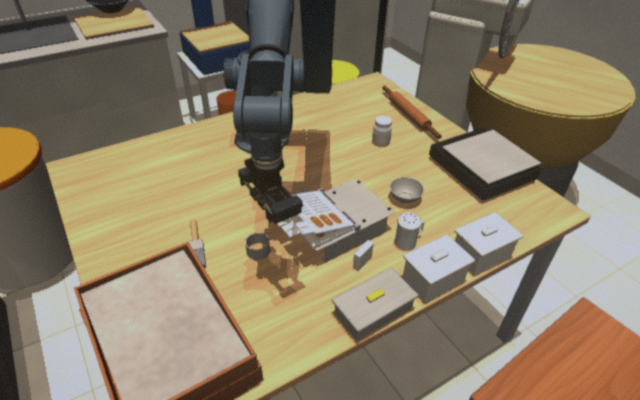

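Emit:
step_arm:
  targets:
    - [[4, 0, -1, 0, 255], [8, 0, -2, 0, 255], [11.5, 0.1, -3, 0, 255], [11.5, 0.1, -3.5, 0, 255], [11.5, 0.1, -3.5, 0, 255]]

```text
clock: 3.18
position: [0.6423, -0.2383, 0.1091]
orientation: [1.177, 1.227, -1.176]
contact_force: [0.5, 0.2, -0.3]
width: 0.0003
```

```bash
python3 -c "
from where import *
s,m=where(p)
for n in ['scene','side']:
  r=imaging.read_camera(n); 
  o=(230,130,180,140) if n=='scene' else (240,60,160,160)
  a=r['pixels'].copy()
  for q in [card(.2587,.035,.187,.008),card(.2587,.085,.187,.008),card(.2587,.085,.152,.008)]:
    u=proj(r,st(p,q))[0]; cv2.circle(a,(int(round(u[0])),int(round(u[1]))),1,(0,0,255),-1)
  u=proj(r,s['position'])[0]; cv2.circle(a,(int(round(u[0])),int(round(u[1]))),1,(0,255,0),-1)
  a=a[o[1]:o[1]+o[3],o[0]:o[0]+o[2]]
  cv2.imwrite('pics/%s4.png'%n,cv2.resize(a,None,fx=3.7,fy=3.7,interpolation=2))"
```

```text
t 3.175 stand-frame tip [ 0.0567 -0.2276  0.1091] yaw err deg -0.41 F [ 0.5  0.2 -0.3] w 0.0003 q [-0.52  0.74  1.36 -0.    1.04 -0.56]
```

View pics/side4.png

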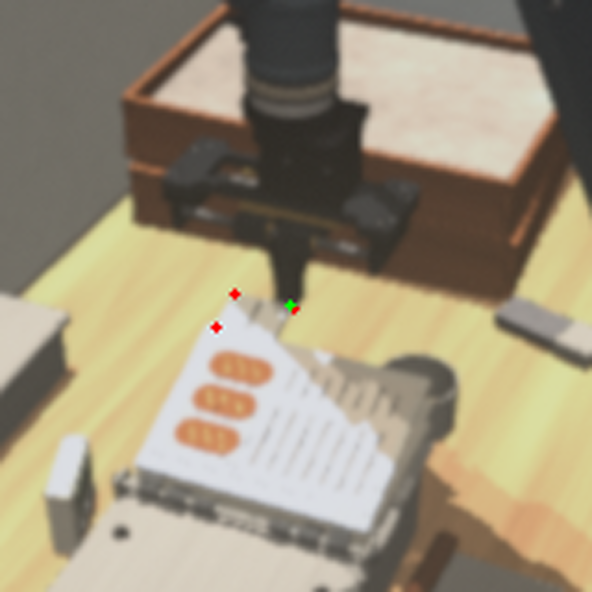

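View pics/scene4.png

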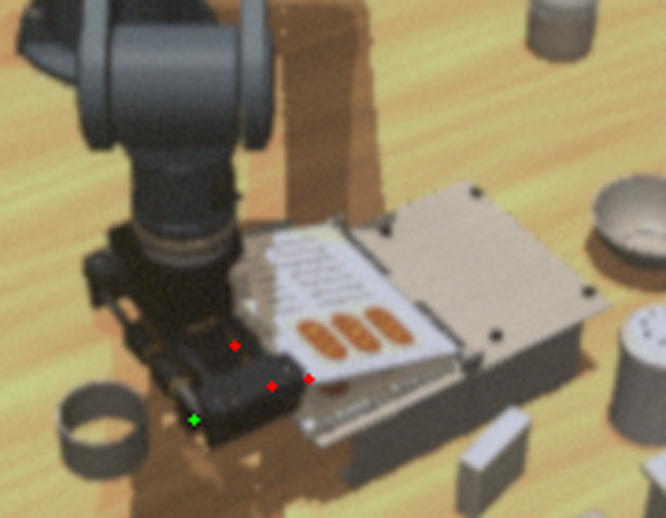

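```bash
cat > path.py <<'E'
from where import *
def tip(a):
    if a<=1.5708:
        c=card(a,.06,.187,.004); d=np.interp(a,[.26,1.57],[.030,.014]); z=c[2]-d
    else:
        c=card(a,.06,np.interp(a,[1.57,2.2],[.173,.165]),.004); z=c[2]
    return np.array([c[1]-.0095,z])
def rows(cmd,A):
    t0=np.array(cmd)
    for a in A:
        d=(tip(a)-t0)*100; print(round(a,2),'tip',tip(a).round(4),'row x %.1f z %.1f'%(-d[1],-d[0]))
E
python3 -c "
from path import *
s,m=where(p)
rows([-.2276,.1091],[.26,.32,.38,.44,.5,.56])"
```

```text
t 3.275 stand-frame tip [ 0.0575 -0.228   0.11  ] yaw err deg -0.4 F [-1.1 -0.9  0.5] w 0.0009 q [-0.52  0.73  1.36 -0.    1.04 -0.56]
0.26 tip [-0.1892  0.1079] row x 0.1 z -3.8
0.32 tip [-0.1857  0.1194] row x -1.0 z -4.2
0.38 tip [-0.1817  0.1305] row x -2.1 z -4.6
0.44 tip [-0.177   0.1415] row x -3.2 z -5.1
0.5 tip [-0.1717  0.1521] row x -4.3 z -5.6
0.56 tip [-0.1658  0.1624] row x -5.3 z -6.2
```

Emit:
step_arm:
  targets:
    - [[0.2, 0.2, -1.5, -0.4, 255], [0.4, 0.2, -3, -0.4, 255], [0.4, 0.2, -3.6, -0.4, 255], [0, 0.2, -4.0, -0.4, 255], [-0.6, 0.2, -4.2, -0.4, 255]]

```text
clock: 3.9
position: [0.6419, -0.1958, 0.1138]
orientation: [1.169, 1.233, -1.172]
contact_force: [-1.1, -3.6, -0.3]
width: 0.0002
```

```bash
cat > look.py <<'E'
import sys
from path import *
s,m=where(p); k=sys.argv[1]; A=[float(v) for v in sys.argv[2:]]
out=[]
for n in ['scene','side']:
  r=imaging.read_camera(n); 
  o=(230,110,180,160) if n=='scene' else (240,40,160,220)
  a=r['pixels'].copy()
  a=a[o[1]:o[1]+o[3],o[0]:o[0]+o[2]]
  out.append(cv2.resize(a,(int(o[2]*560/o[3])//1,560),interpolation=2))
im=np.hstack(out); f=min(1,800/im.shape[1]); im=cv2.resize(im,None,fx=f,fy=f)
cv2.imwrite('pics/l%s.png'%k,im)
E
python3 look.py 5
```

```text
t 3.9 stand-frame tip [ 0.0585 -0.1852  0.1138] yaw err deg 0.08 F [-1.1 -3.6 -0.3] w 0.0002 q [-0.46  0.71  1.4  -0.    1.03 -0.51]
```

View pics/l5.png

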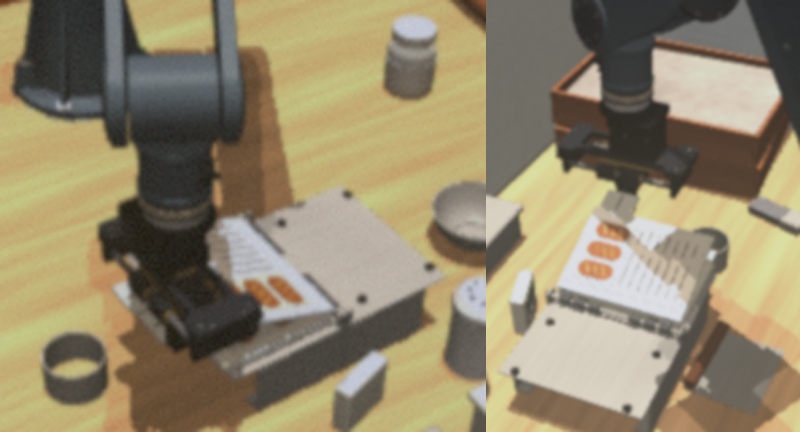

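Emit:
step_arm:
  targets:
    - [[-0.7, 0, -0.0, 0, 255], [-1.5, 0, -0.4, 0, 255], [-2.6, 0, -0.9, 0, 255], [-3.6, 0, -1.4, 0, 255], [-4.6, 0, -2.0, 0, 255]]

```text
clock: 4.62
position: [0.6411, -0.1741, 0.1604]
orientation: [1.171, 1.234, -1.17]
contact_force: [-0.5, -1.3, -1.4]
width: 0.0004
```

```bash
python3 look.py 6; python3 -c "
from path import *
rows([-.166,.162],[.62,.69,.76,.83,.9])"
```

```text
t 4.625 stand-frame tip [ 0.0588 -0.1634  0.1604] yaw err deg 0.06 F [-0.5 -1.3 -1.4] w 0.0004 q [-0.43  0.65  1.38  0.    1.11 -0.49]
0.62 tip [-0.1594  0.1723] row x -1.0 z -0.7
0.69 tip [-0.1512  0.1834] row x -2.1 z -1.5
0.76 tip [-0.1423  0.1938] row x -3.2 z -2.4
0.83 tip [-0.1328  0.2037] row x -4.2 z -3.3
0.9 tip [-0.1226  0.2128] row x -5.1 z -4.3
```

View pics/l6.png

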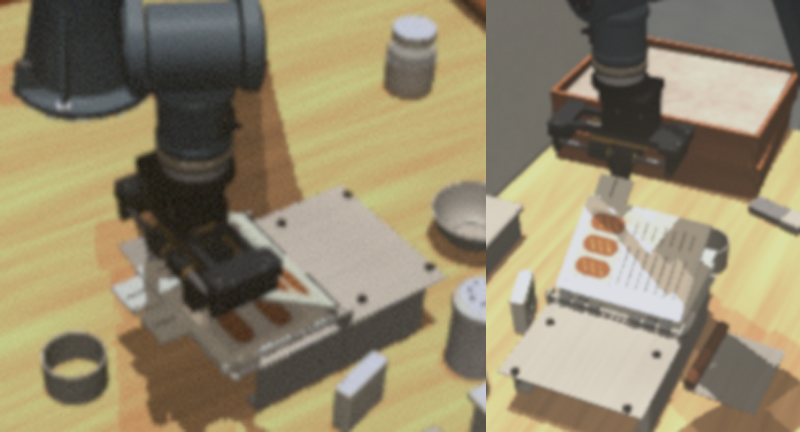

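Emit:
step_arm:
  targets:
    - [[-1.0, 0, -0.7, 0, 255], [-2.1, 0, -1.5, 0, 255], [-3.2, 0, -2.4, 0, 255], [-4.2, 0, -3.3, 0, 255], [-5.1, 0, -4.3, 0, 255]]

```text
clock: 5.35
position: [0.6388, -0.1313, 0.2114]
orientation: [1.171, 1.233, -1.17]
contact_force: [0.5, -1.5, -0.8]
width: 0.0005
```

```bash
python3 look.py 7; python3 -c "
from path import *
rows([-.123,.213],[.97,1.04,1.11,1.18,1.25])"
```

```text
t 5.35 stand-frame tip [ 0.0587 -0.1206  0.2114] yaw err deg 0.06 F [ 0.5 -1.5 -0.8] w 0.0005 q [-0.37  0.58  1.37  0.    1.19 -0.43]
0.97 tip [-0.1119  0.2212] row x -0.8 z -1.1
1.04 tip [-0.1007  0.2288] row x -1.6 z -2.2
1.11 tip [-0.0891  0.2357] row x -2.3 z -3.4
1.18 tip [-0.077   0.2417] row x -2.9 z -4.6
1.25 tip [-0.0647  0.2468] row x -3.4 z -5.8
```

View pics/l7.png

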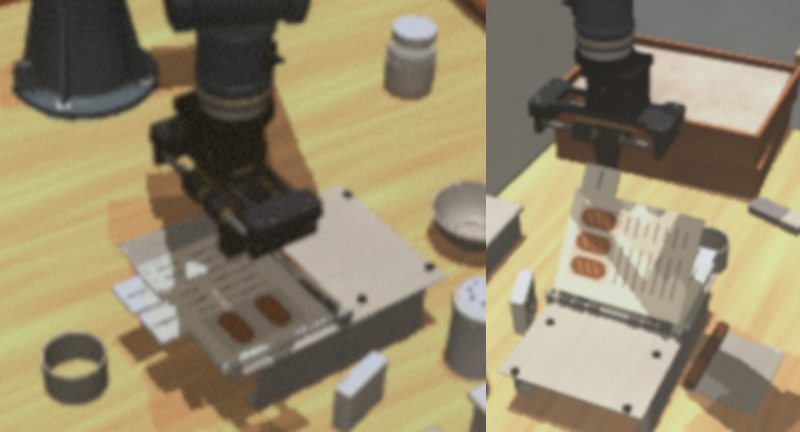

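Emit:
step_arm:
  targets:
    - [[-0.9, 0, -1.1, 0, 255], [-1.7, 0, -2.2, 0, 255], [-2.4, 0, -3.4, 0, 255], [-3.0, 0, -4.6, 0, 255], [-3.5, 0, -5.8, 0, 255]]

```text
clock: 6.08
position: [0.6358, -0.0731, 0.246]
orientation: [1.171, 1.233, -1.17]
contact_force: [0.5, -1.2, -1.4]
width: 0.0007
```

```bash
python3 look.py 8; python3 -c "
from path import *
rows([-.065,.248],[1.32,1.39,1.46,1.53,1.6])"
```

```text
t 6.075 stand-frame tip [ 0.0586 -0.0623  0.246 ] yaw err deg 0.07 F [ 0.5 -1.2 -1.4] w 0.0007 q [-0.29  0.52  1.37  0.    1.25 -0.34]
1.32 tip [-0.052   0.2511] row x -0.3 z -1.3
1.39 tip [-0.0392  0.2545] row x -0.6 z -2.6
1.46 tip [-0.0262  0.257 ] row x -0.9 z -3.9
1.53 tip [-0.0131  0.2585] row x -1.1 z -5.2
1.6 tip [-0.0005  0.2584] row x -1.0 z -6.5
```

View pics/l8.png

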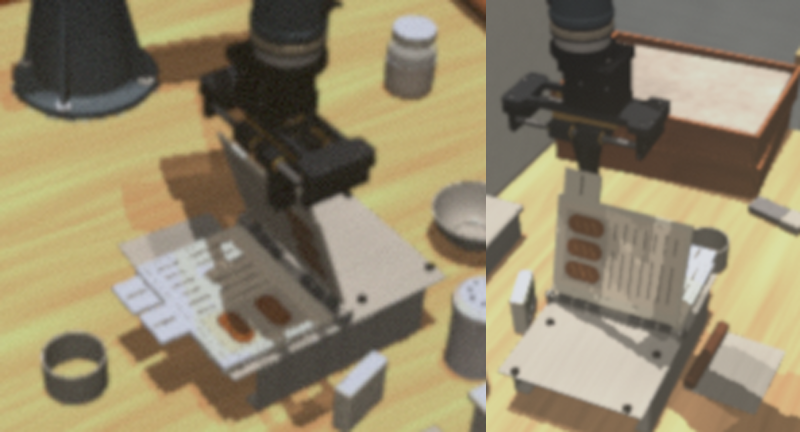

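Card is up at about 1.25 rad and the lower two cards lie undisturbed. Continuing.

Emit:
step_arm:
  targets:
    - [[-0.3, 0, -1.3, 0, 255], [-0.6, 0, -2.6, 0, 255], [-0.9, 0, -3.9, 0, 255], [-1.0, 0, -5.2, 0, 255], [-1.0, 0, -6.5, 0, 255]]

```text
clock: 6.8
position: [0.6323, -0.0082, 0.2555]
orientation: [1.17, 1.234, -1.171]
contact_force: [0.2, -1.1, -0.9]
width: 0.0005
```

```bash
python3 look.py 9; python3 -c "
from path import *
rows([-.000,.258],[1.67,1.74,1.81,1.88,1.95]);rows(tip(1.95),[2.02,2.09,2.16,2.23,2.3])"
```

```text
t 6.8 stand-frame tip [0.0584 0.0027 0.2555] yaw err deg 0.07 F [ 0.2 -1.1 -0.9] w 0.0005 q [-0.19  0.5   1.38 -0.    1.26 -0.24]
1.67 tip [0.0115 0.2565] row x 0.2 z -1.1
1.74 tip [0.0232 0.2537] row x 0.4 z -2.3
1.81 tip [0.0347 0.2502] row x 0.8 z -3.5
1.88 tip [0.0458 0.2458] row x 1.2 z -4.6
1.95 tip [0.0565 0.2407] row x 1.7 z -5.6
2.02 tip [0.0667 0.235 ] row x 0.6 z -1.0
2.09 tip [0.0765 0.2285] row x 1.2 z -2.0
2.16 tip [0.0858 0.2214] row x 1.9 z -2.9
2.23 tip [0.0947 0.214 ] row x 2.7 z -3.8
2.3 tip [0.1034 0.2064] row x 3.4 z -4.7
```

View pics/l9.png

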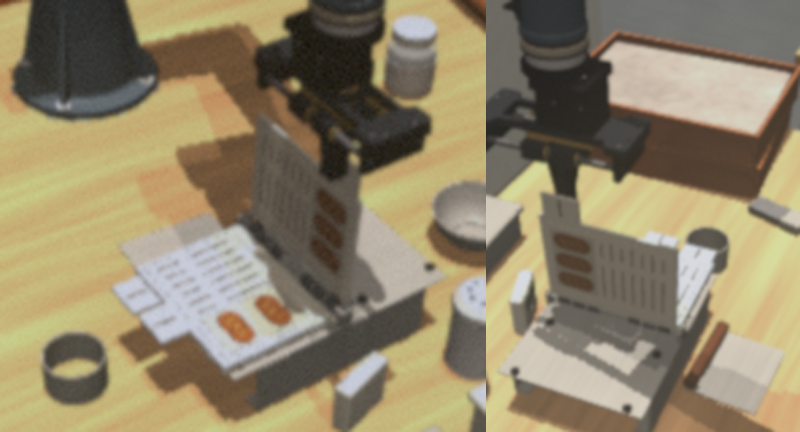

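Emit:
step_arm:
  targets:
    - [[0.2, 0, -1.1, 0, 255], [0.5, 0, -2.3, 0, 255], [0.9, 0, -3.5, 0, 255], [1.3, 0, -4.6, 0, 255], [1.8, 0, -5.6, 0, 255]]

```text
clock: 7.52
position: [0.6294, 0.0477, 0.2372]
orientation: [1.17, 1.234, -1.17]
contact_force: [-0.8, -0.8, 0.5]
width: 0.0005
```

```bash
python3 look.py 10
```

```text
t 7.525 stand-frame tip [0.0584 0.0587 0.2372] yaw err deg 0.07 F [-0.8 -0.8  0.5] w 0.0005 q [-0.1   0.52  1.4   0.    1.22 -0.15]
```

View pics/l10.png

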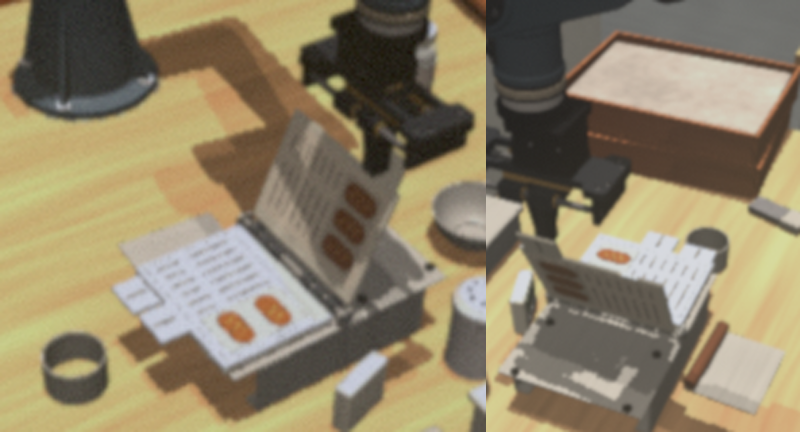

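Emit:
step_arm:
  targets:
    - [[0.6, 0, -1.0, 0, 255], [1.2, 0, -2.0, 0, 255], [1.9, 0, -2.9, 0, 255], [2.7, 0, -3.8, 0, 255], [3.4, 0, -4.7, 0, 255]]

```text
clock: 8.25
position: [0.6268, 0.0942, 0.2028]
orientation: [1.17, 1.234, -1.171]
contact_force: [0.5, -0.2, 0.3]
width: 0.0004
```

```bash
python3 look.py 11;python3 -c "
from path import *
rows([.103,.206],[2.36,2.42,2.48,2.54,2.6]);rows(tip(2.6),[2.66,2.72,2.78,2.84,2.9]);rows(tip(2.9),[2.95,3.,3.05,3.1,3.14])"
```

```text
t 8.25 stand-frame tip [0.0582 0.1053 0.2028] yaw err deg 0.06 F [ 0.5 -0.2  0.3] w 0.0004 q [-0.03  0.56  1.43 -0.    1.15 -0.08]
2.36 tip [0.1104 0.1994] row x 0.7 z -0.7
2.42 tip [0.117 0.192] row x 1.4 z -1.4
2.48 tip [0.1231 0.1842] row x 2.2 z -2.0
2.54 tip [0.1288 0.1761] row x 3.0 z -2.6
2.6 tip [0.1339 0.1676] row x 3.8 z -3.1
2.66 tip [0.1386 0.1589] row x 0.9 z -0.5
2.72 tip [0.1427 0.1499] row x 1.8 z -0.9
2.78 tip [0.1462 0.1406] row x 2.7 z -1.2
2.84 tip [0.1492 0.1312] row x 3.6 z -1.5
2.9 tip [0.1517 0.1216] row x 4.6 z -1.8
2.95 tip [0.1532 0.1135] row x 0.8 z -0.2
3.0 tip [0.1544 0.1053] row x 1.6 z -0.3
3.05 tip [0.1552 0.0971] row x 2.4 z -0.4
3.1 tip [0.1555 0.0889] row x 3.3 z -0.4
3.14 tip [0.1555 0.0823] row x 3.9 z -0.4
```

View pics/l11.png

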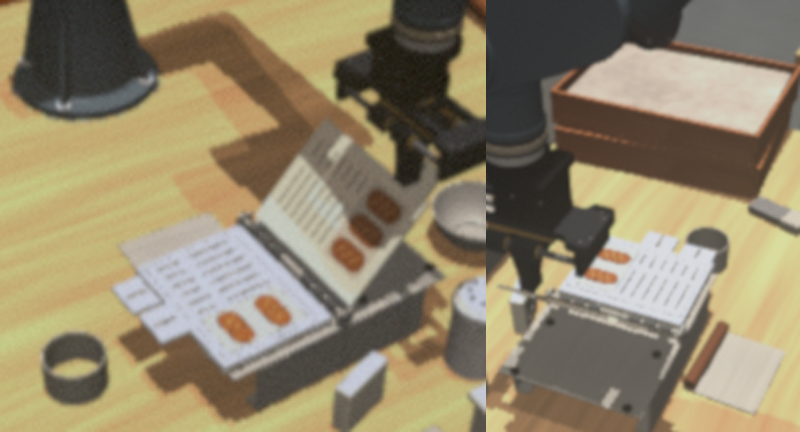

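Emit:
step_arm:
  targets:
    - [[0.7, 0, -0.7, 0, 255], [1.4, 0, -1.4, 0, 255], [2.2, 0, -2.0, 0, 255], [3.0, 0, -2.6, 0, 255], [3.8, 0, -3.1, 0, 255]]

```text
clock: 8.98
position: [0.6253, 0.1251, 0.1649]
orientation: [1.171, 1.234, -1.171]
contact_force: [0.1, -0.9, -0.3]
width: 0.0006
```

Emit:
step_arm:
  targets:
    - [[0.9, 0, -0.5, 0, 255], [1.8, 0, -0.9, 0, 255], [2.7, 0, -1.2, 0, 255], [3.6, 0, -1.5, 0, 255], [4.4, 0, -1.8, 0, 255]]

```text
clock: 9.6
position: [0.6244, 0.1427, 0.1209]
orientation: [1.17, 1.234, -1.171]
contact_force: [-0.1, 0.1, 0.5]
width: 0.0009
```

```bash
python3 look.py 12
```

```text
t 9.6 stand-frame tip [0.0583 0.1538 0.1209] yaw err deg 0.05 F [-0.1  0.1  0.5] w 0.0009 q [ 0.05  0.67  1.48 -0.    0.99 -0.  ]
```

View pics/l12.png

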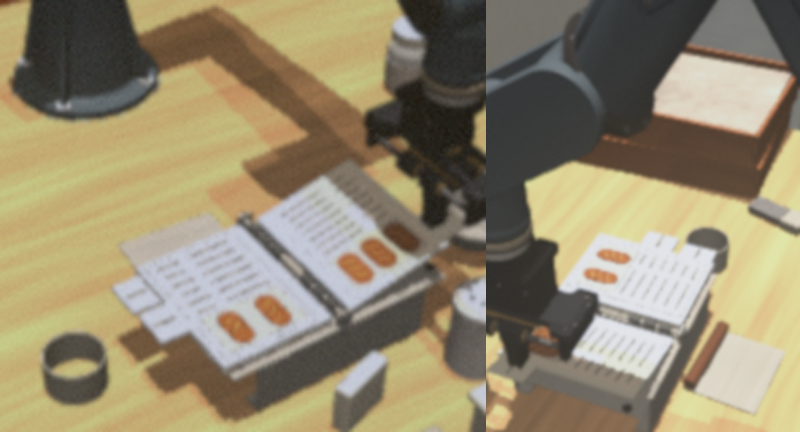

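Emit:
step_arm:
  targets:
    - [[0.6, 0, 0, 0, 255], [1.2, 0, 0, 0, 255], [1.8, 0, 0, 0, 255], [2.4, 0, 0, 0, 255], [2.8, 0, 0, 0, 255]]

```text
clock: 10.32
position: [0.6243, 0.1426, 0.093]
orientation: [1.17, 1.234, -1.171]
contact_force: [-0.2, -0.1, 0.4]
width: 0.0004
```

Emit:
step_arm:
  targets:
    - [[0.2, 0, 0, 0, 255], [0.4, 0, 0, 0, 255], [0.6, 0, 0, 0, 255], [0.75, 0, 0, 0, 255], [0.9, 0, 0, 0, 255]]

```text
clock: 10.95
position: [0.6245, 0.1426, 0.0845]
orientation: [1.171, 1.233, -1.171]
contact_force: [-0.8, -0.5, 1.0]
width: 0.0008
```

```bash
python3 look.py 13
```

```text
t 10.95 stand-frame tip [0.0584 0.1537 0.0845] yaw err deg 0.06 F [-0.8 -0.5  1. ] w 0.0008 q [ 0.05  0.72  1.5  -0.    0.92 -0.  ]
```

View pics/l13.png

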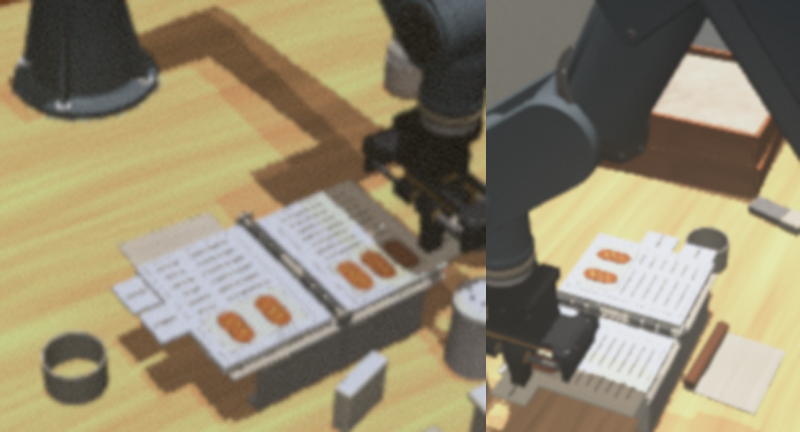

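Close to flat; the force is only about 1–2 N. I'll press down slowly until it meets the stop.

Emit:
step_arm:
  targets:
    - [[0.1, 0, 0, 0, 255], [0.15, 0, 0, 0, 255], [0.2, 0, 0, 0, 255], [0.25, 0, 0, 0, 255], [0.25, 0, 0, 0, 255]]

```text
clock: 11.68
position: [0.6246, 0.1426, 0.0824]
orientation: [1.171, 1.233, -1.17]
contact_force: [0.6, -0.4, 3.0]
width: 0.0005
```

```bash
python3 -c "
from path import *
for i in range(3):
  s=sensors.get_state(); print(s['position'],s['contact_force'].round(2),s['tau'].round(2)); imaging.read_camera('wrist')"
```

```text
[0.62458964 0.14256682 0.08239534] [ 0.56 -0.36  3.05] [  0.11 -46.31 -13.14   0.13  -0.13  -0.  ]
[0.62457839 0.14256939 0.0823939 ] [-0.6  -0.66  3.5 ] [  0.12 -46.16 -13.1    0.13  -0.14  -0.  ]
[0.62461017 0.14257091 0.08241338] [-0.74  0.99  3.32] [  0.13 -46.   -13.07   0.14  -0.16  -0.  ]
```

Emit:
step_arm:
  targets:
    - [[0.05, 0, 0, 0, 255], [0.1, 0, 0, 0, 255], [0.1, 0, 0, 0, 255]]

```text
clock: 12.2
position: [0.6246, 0.1426, 0.0823]
orientation: [1.171, 1.233, -1.17]
contact_force: [-2.9, -0.2, 9.3]
width: 0.0006
```

Emit:
step_arm:
  targets:
    - [[-0.3, 0, 0, 0, 255], [-1.5, 0, 0, 0, 255], [-4, 0, 0, 0, 255], [-8, 0, 0, 0, 255], [-13, 0, 0, 0, 255]]

```text
clock: 12.82
position: [0.6236, 0.1426, 0.2114]
orientation: [1.169, 1.235, -1.173]
contact_force: [1.2, -0.1, -0.1]
width: 0.0007
```

Emit:
step_arm:
  targets:
    - [[-4, -4, 0, 0, 255], [-8, -8, 0, 0, 255], [-8, -13, 0, 0, 255], [-8, -17, 0, 0, 255], [-8, -17, 0, 0, 255]]

```text
clock: 13.45
position: [0.4513, 0.1339, 0.2915]
orientation: [1.169, 1.235, -1.171]
contact_force: [1.3, 0.0, 0.8]
width: 0.0004
```

```bash
python3 look.py 14; python3 - <<'E'
from path import *
out=[]
for n in ['scene','side']:
  r=imaging.read_camera(n); a=r['pixels'].copy(); cv2.imwrite(f'/tmp/{n}_e.png',a)
  b=cv2.imread(f'/tmp/{n}.png')
  # overlays: flat card at pi, underside h=.004
  for q,c in [([x,r_],(0,0,255)) for x in (-.092,.092) for r_ in (.012,.152)]+[([.035,.187],(0,0,255)),([.085,.187],(0,0,255))]:
    u=proj(r,st(p,card(np.pi,q[0],q[1],.004)))[0]; cv2.circle(a,tuple(int(round(v)) for v in u),1,c,-1)
  for q in ([.1,-.145,.0735],[-.1,.145,.075],[.1,.145,.075]):
    u=proj(r,st(p,q))[0]; cv2.circle(a,tuple(int(round(v)) for v in u),1,(0,255,0),-1)
  o=(230,150,200,130) if n=='scene' else (200,120,200,200)
  f=lambda i:cv2.resize(i[o[1]:o[1]+o[3],o[0]:o[0]+o[2]],None,fx=2 if n=='scene' else 1.45*1.37,fy=2,interpolation=2)
  x=np.hstack([f(b),f(a)]); out.append(x[:,:796] if x.shape[1]>796 else cv2.copyMakeBorder(x,0,0,0,796-x.shape[1],0))
im=np.vstack(out); print(im.shape); cv2.imwrite('pics/cmp.png',cv2.resize(im,(720,int(im.shape[0]*720/796))))
E
```

```text
t 13.45 stand-frame tip [-0.115   0.1539  0.2915] yaw err deg 0.09 F [1.3 0.  0.8] w 0.0004 q [ 0.05  0.23  1.71  0.    1.2  -0.  ]
(660, 796, 3)
```

View pics/l14.png

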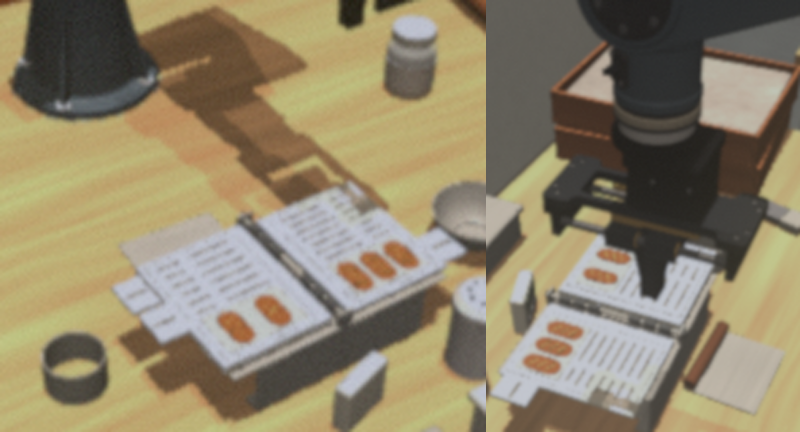

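View pics/cmp.png

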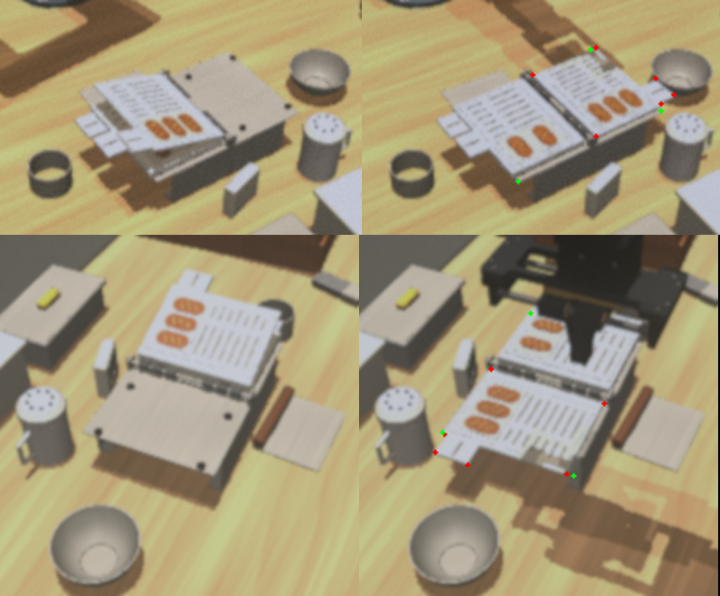

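```bash
python3 -c "
from bench import robot,sensors
print(robot.job_done(), sensors.get_state()['clock'])"
```

```text
the job is handed in; nothing more can be done
the job is handed in; nothing more can be done
```

The top card is turned over and lies flat on the left half of the stand, and the next recipe shows. I handed the job in at about 13.5 s on the robot's clock.

- **How it was done:** I kept the fingers shut, put them against the lower outer edge of the tab, and pushed the card up, over the spine and down. The arm cannot tilt the tool, so the fingers stayed vertical. That means the first half of the push was on the tab's lower outer edge rather than flat against its underside.
- **Forces:** I read about 1–4 N during the turn. At the end I pressed on the stop with about 9 N. The fingertip stayed at 82.3 mm while the force rose, which matches the stated 82 mm for the card lying flat.
- **Last checks:**
  - In both camera views the card's corners and tab match the model of the card lying flat to within about a pixel or two.
  - The edges of the stand and the other two cards show no visible shift from the first pictures.
  - I compared the cutter, bowl, timer, dredger, scraper and jar with the first pictures by eye and saw no change. The brush was only partly in view.
  - The gripper was about 20 cm above the stand and touching nothing.
- **What disagreed:** One corner of the stand that I had picked by hand was off by about 10 pixels. It looked like I had taken the scraper for the stand, so I left it out of the position fit. The trained network also reported the cards as the scraper in one view, and I did not use that.

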